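Present a glaze tin to the tag reader

TASK

Book the tagged tin in at the tag reader. First slide the loose flat board over the table, without lifting it, onto the paper sheet until its short edge is square and flush against the reader's stop bar and it lies centred between the ends of the bar; then stand the tin that carries the metal tag upright in the middle of the board, gently, with its tag squarely facing the reader's window, and let go. Leave the tin without a tag and all other pots where they stand.

Things in the scene. Friction and masses are not known exactly. Their poses are not given: they have to be found in the camera images.
- reader: Tag reader, fixed: grey block, 86 mm high, x from +65 to +130, y from -58 to +58 mm; before it a stop bar, 12 high, 100 long (y), front face at x = +43 mm; before that a paper-thin guide sheet (92 x 100 mm) that does not hinder sliding. Origin: on the table at the sheet's middle, where the board's middle must finally lie. x points to the block, y along the bar, z up. The window looks along -x.
- window (a point): Centre of the reader's window: in the reader's frame at x = +66, y = 0, z = +46 mm.
- slab: The flat board: a loose plain grey-brown wooden plate 85 (x) x 68 (y) x 8 mm (z), about 130 g, flat on the table; rectangular but for the two corners at one short end, which are cut back. Origin at the centre of its underside; x along its length. Either short end may go to the stop bar. It can be held across its 68 mm width.
- tin: The tin to be read: round lidded tin, body 62, lid 64 mm in diameter, 72 high, about 230 g, upright, with a steel tag on its side. Origin at the centre of its underside, z up; the tag is on its -x side. An identical tin without tag stands elsewhere (plain_tin); which of the two places is which varies, and so does the tag's direction.
- tag (a point): Middle of the tag's outer face: in the tin's frame x = -35, y = 0, z = +46 mm. The tag is a plate 20 mm wide from 28 to 72 mm height, 4 mm proud of the tin, with a 3 mm high lip 24 mm long on top of the lid; its face looks along the tin's -x axis. Keep the fingers off it. (The paper label printed round both tins is not the tag.)
- plain_tin: The other tin, same shape and size but without a tag; leave it. Origin at the centre of its underside.
- vase_a: Small vase, 48 mm in diameter, 64 high, loose, in front of the guide sheet (on the robot's side); leave it. Origin at the centre of its underside.
- vase_b: Small vase, 52 mm in diameter, 70 high, loose, near the far edge of the table right of the reader; leave it. Origin at the centre of its underside.
- pitcher: Pitcher with handle, 116 x 137 mm, 126 high, loose, at the left; leave it. Origin at the centre of its underside. Fixed things near by: a weighing scale with a square top plate, 180 mm high, filling x 0.28 to 0.52, y -0.09 to 0.13 m, and a box 90 mm high at x 0.53 to 0.67, y below -0.16 m.
- dish: Small open dish, 68 mm in diameter, 36 high, loose, between the right-hand tin and the box; leave it. Origin at the centre of its underside.

How it is judged:
On the way:
1. the board lies flat on the sheet, flush and square against the stop bar (x of slab in the frame of reader between -0.008 and 0.008 m and y of slab in the frame of reader between -0.012 and 0.012 m and angle between the x axis of slab and the x axis of reader, either way round below 0.12 rad and height (world z) of slab below 0.004 m and angle between slab's own z axis and vertical below 0.05 rad), for 0.2 s.
At the end, for the whole second after the job is handed in: Board flat, its centre within 8 mm of the sheet's middle across the bar and 12 mm along it, square within 7 degrees; tagged tin upright on the board within 12 mm of its middle, tag facing the window within 10 degrees; all at rest, nothing touched (all of step 1 and horizontal distance between tin and slab below 0.012 m and height (world z) of tin between 0.005 and 0.012 m and angle between tin's own z axis and vertical below 0.06 rad and angle between the x axis of tin and the x axis of reader, either way round below 0.17 rad and distance between tag and window below 0.055 m and linear speed of each of tin, slab below 0.02 m/s and angular speed of tin below 0.1 rad/s and contact force between the fingers and anything else below 0.5 N).
It fails at once if the board is lifted off the table (height (world z) of slab above 0.012 m or angle between slab's own z axis and vertical above 0.25 rad).
It fails at once if the tagged tin is tipped over (angle between tin's own z axis and vertical above 0.6 rad).
It fails at once if the tin is slammed down on the board (contact force between tin and slab above 60 N).
It fails at once if the tin without a tag is moved by more than 3 cm or tipped (distance of plain_tin from where it was at the start of the episode above 0.03 m or angle between plain_tin's own z axis and vertical above 0.3 rad).
It fails at once if a vase, the dish or the pitcher is moved by more than 3 cm or tipped (distance of any of vase_a, vase_b, pitcher, dish from where it was at the start of the episode above 0.03 m or angle between any of vase_a, vase_b, pitcher, dish's own z axis and vertical above 0.3 rad).
It also fails if it takes over 54 s, if anything falls off the work surface, if the arm or the gripper's body presses on something with over 40 N, if the wrist force passes 120 N, or if a joint passes its speed limit or range.

ROBOT

A 7-joint arm with a two-finger parallel gripper is mounted at the origin on the work surface; the furniture and walls round the work are solid. World frame = base frame: x ahead of the robot, y to its left, z up, the work surface at z = 0. Lengths are in m, angles in rad, forces in N, time in s.
With the tool pointing down it reaches from about 0.4 to 0.85 m from the base axis. Payload 10.4 kg.
Tool frame: the origin (TCP) lies midway between the tips of the shut fingers; the grasp point (between the pads) lies 19 mm behind it; z points along the fingers, y is the line along which they close (so a half turn about z gives the same grasp; the last joint's range is limited). The gripper opens to 85 mm and grips with 20 to 120 N. Pads are 22 mm wide; open, the fingers measure 114 mm over their backs; the gripper's body (76 mm by 85 mm) begins 54 mm behind the grasp point. The pads swing forward as they close: fully open they stand 13 mm farther back than shut.
Start: joints at [1.119, 0.332, -0.065, 1.46, 0.022, 1.35, -0.088], TCP at [0.26, -0.568, 0.193] pointing down, gripper open.
Joint ranges: [-2.6, 2.6], [-0.5, 2.12], [-1.47, 1.34], [0.16, 2.42], [-1.27, 4.41], [0.06, 2.06], [-2.6, 2.6]. Speed limits (rad/s): [2.22, 2.22, 2.79, 2.79, 3.14, 3.14, 3.14].

INTERFACE

Orientations are given as a unit quaternion [x, y, z, w].
In Python, from plant import r gives the robot as it stands.
- The arm moves only by the tool run_rows, called after ">>>" in YAML: its name, and indented under it one key for each argument. Schema: {"type":"object","properties":{"motion":{"type":"object","properties":{"moves":{"type":"array","items":{"type":"array","items":{"type":"number"},"minItems":6,"maxItems":6},"minItems":1,"maxItems":12}},"additionalProperties":false,"required":["moves"]},"jaw":{"type":"number"},"squeeze":{"type":"number"},"only":{"type":"string"},"quiet":{"type":"boolean"},"lines":{"type":"string"}},"required":["motion"],"additionalProperties":false}. motion is an object whose key "moves" holds a list of rows, 1 to 12 of them, each of 6 numbers: dx, dy, dz in m, then a rotation vector rx, ry, rz in rad; each row shifts and turns the commanded pose from where the row before left it, along the tool's axes as they then stand; what a row does not reach is not made up. A row lasts 1/10 s, in which the tool goes at most 0.05 m and 0.15 rad, less where a joint would pass 70% of its speed; a pose out of reach is approached as far as the arm can. jaw is the opening from 0.0 (shut) to 1.0 (fully open), set as the call begins (left out keeps the last). The fingers move at their own pace and stop on an object; squeeze is the grip in N (left out, the last holds). Time passes only in rows, so rows that do not move let the fingers close. The tool returns the time, the measured TCP pose, the force, the opening and the grip force at its end. only (a regular expression) keeps the lines of the reply that match it, lines (a string "A,B") keeps lines A to B, and quiet returns only ok. Input that does not fit is refused with a message, and nothing moves.
- r.state(): the state, without advancing time (a new reading comes with each control period).
- r.camera(name): name is "side" or "top"; returns (picture, depth): 400x640x3 uint8, red, green, blue; 400x640 float32, m along the optical axis (not along the pixel's ray), 0 where there is no reading.
- r.camera_params(name): a dict with "K" (3x3 intrinsics, pixels), "dist" ([k1, k2, p1, p2, k3] as OpenCV has them; the pictures are not rectified), "camera_from_world" (4x4, takes a point from world to camera coordinates). Camera axes: x right, y down, z forward; pixel columns grow to the right and rows downward; lengths in m; the calibration is good to about 2 mm. A picture is of the moment at which its call begins. camera_params takes no time and is no camera call.
- r.close_job(): hands the job in; it is judged then, once.
The state is a dict: "t": time; "joint_pos": joint angles; "qvel": joint speeds; "effort": joint torques, N m; "ee_pos": TCP position; "ee_rot": TCP orientation; "force": force on the tool from outside, world axes, zero at the start; "torque": the same for the moment, N m; "gripper_width": opening from 0.0 (shut) to 1.0 (fully open); "finger_force": force on a finger pad.
Only numpy, scipy, OpenCV 4.12 (cv2) and the standard library are available. Lean on these libraries where they do the work, as an engineer would, in place of code of your own. Each camera call takes 0.05 s, during which the arm holds its last target. There are 200 camera calls.

## Working session

There is one attempt and no reset: what is moved stays moved. The work goes in short steps, Python scripts to look and compute and a tool call to move; the robot and the scene stay as the last step left them, time stands still between calls to the robot, and variables do not carry over. Pictures are saved under pics/ and viewed, at most 13 in all, crops included, and the job is handed in when it is done.

```bash
ls; mkdir -p pics
```

Run:
```python
from plant import r
import cv2,numpy as np
for n in("side","top"):
    im,d=r.camera(n); np.savez(f"pics/{n}0.npz",im=im,d=d); cv2.imwrite(f"pics/{n}0.png",im[...,::-1])
    p=r.camera_params(n); print(n,p)
s=r.state(); print(s["t"],s["ee_pos"],s["ee_rot"])
```

```text
pics
plant.py
side {'K': array([[482.06883547,   0.        , 313.56477486],
       [  0.        , 482.06883547, 194.65203422],
       [  0.        ,   0.        ,   1.        ]]), 'dist': array([-0.08275566,  0.        ,  0.        ,  0.        ,  0.        ]), 'camera_from_world': array([[-0.97215679, -0.23386569,  0.01476551,  0.58509223],
       [-0.10421449,  0.37505249, -0.92112701,  0.03217852],
       [ 0.20988217, -0.89701865, -0.38898202,  1.31047053],
       [ 0.        ,  0.        ,  0.        ,  1.        ]])}
top {'K': array([[430.69037106,   0.        , 315.45807403],
       [  0.        , 430.69037106, 196.12771657],
       [  0.        ,   0.        ,   1.        ]]), 'dist': array([-0.10187962,  0.        ,  0.        ,  0.        ,  0.        ]), 'camera_from_world': array([[ 1.32660932e-02, -9.99911963e-01,  2.78325918e-04,
         2.02113816e-01],
       [-9.93560977e-01, -1.32131546e-02, -1.12525539e-01,
         5.60513689e-01],
       [ 1.12519310e-01,  1.21624052e-03, -9.93648794e-01,
         9.90944168e-01],
       [ 0.00000000e+00,  0.00000000e+00,  0.00000000e+00,
         1.00000000e+00]])}
0.1 [ 0.25966312 -0.56808238  0.19259166] [ 9.77110779e-01  2.12730141e-01 -1.67226093e-04 -6.19804596e-04]
```

View pics/top0.png

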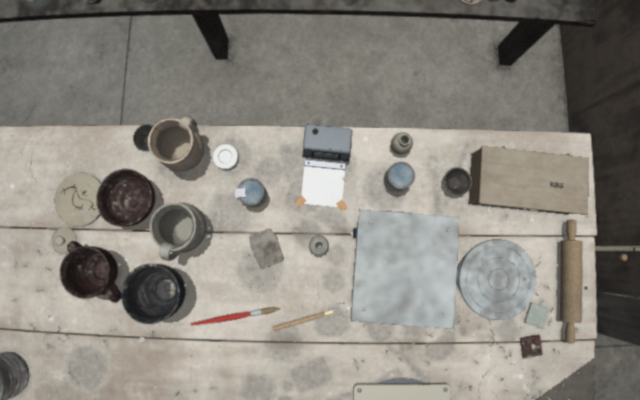

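View pics/side0.png

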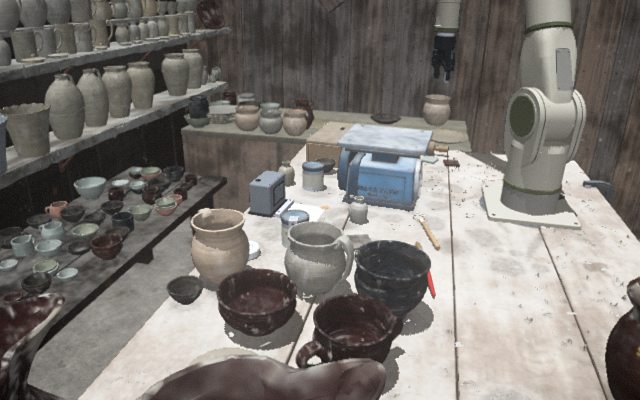

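The top view shows the reader at about (327,145), the sheet at (323,185), the slab at (267,248), vase_a at (319,244), one tin at (251,193) with a light lip on its left, and the other tin at (400,177). The side view shows the tins near (295,228) and (313,177). I'll enlarge both.

Run:
```python
import cv2,numpy as np
a=cv2.imread("pics/top0.png")[115:275,220:460]; cv2.imwrite("pics/top0c.png",cv2.resize(a,None,fx=3.3,fy=3.3,interpolation=cv2.INTER_CUBIC))
b=cv2.imread("pics/side0.png")[150:270,230:390]; cv2.imwrite("pics/side0c.png",cv2.resize(b,None,fx=5,fy=5,interpolation=cv2.INTER_CUBIC))
```

Create h.py:
```python
from plant import r
import cv2,numpy as np
def load(n,k=0):
    z=np.load(f"pics/{n}{k}.npz"); return z["im"],z["d"]
def cloud(n,d):
    "world xyz per pixel (nan where no depth)"
    p=r.camera_params(n); h,w=d.shape
    uv=np.stack(np.meshgrid(np.arange(w),np.arange(h)),-1).reshape(-1,1,2).astype(float)
    xy=cv2.undistortPoints(uv,p["K"],p["dist"])[:,0]
    z=np.where(d>0,d,np.nan).reshape(-1,1); P=np.hstack([xy*z,z])
    T=p["camera_from_world"]; return ((P-T[:3,3])@T[:3,:3]).reshape(h,w,3)
def ray(n,uv,zw):
    "world point on pixel uv rays at height zw"
    p=r.camera_params(n); xy=cv2.undistortPoints(np.float64(uv).reshape(-1,1,2),p["K"],p["dist"])[:,0]
    T=p["camera_from_world"]; R=T[:3,:3]; c=-R.T@T[:3,3]
    v=np.hstack([xy,np.ones((len(xy),1))])@R
    return c+v*((zw-c[2])/v[:,2])[:,None]
```

Run:
```python
from h import *
im,d=load("top"); C=cloud("top",d)
for n,(u,v) in dict(reader=(327,135),tinL=(253,193),tinR=(400,175),slab=(267,248),vasea=(319,245),vaseb=(402,143),dish=(457,180),sheet=(324,185),table=(290,250),pitcher=(180,228),redpot=(126,197),jar=(174,140),scale=(405,268),box=(528,180),lid=(226,156)).items():
    print(n,C[v-1:v+2,u-1:u+2].reshape(-1,3).mean(0).round(4))
```

```text
reader [0.693  0.1849 0.085 ]
tinL [0.5586 0.3525 0.0709]
tinR [0.6049 0.0154 0.0712]
slab [0.4334 0.3245 0.0067]
vasea [0.4424 0.1995 0.0047]
vaseb [0.6881 0.0033 0.0397]
dish [ 0.6059 -0.1409  0.0031]
sheet [ 5.892e-01  1.890e-01 -2.000e-04]
table [ 4.294e-01  2.694e-01 -2.000e-04]
pitcher [0.478  0.5388 0.0068]
redpot [0.5522 0.6802 0.006 ]
jar [0.6941 0.5609 0.0194]
scale [0.3982 0.0272 0.1764]
box [ 0.5956 -0.2822  0.087 ]
lid [0.6563 0.4307 0.0124]
```

View pics/top0c.png

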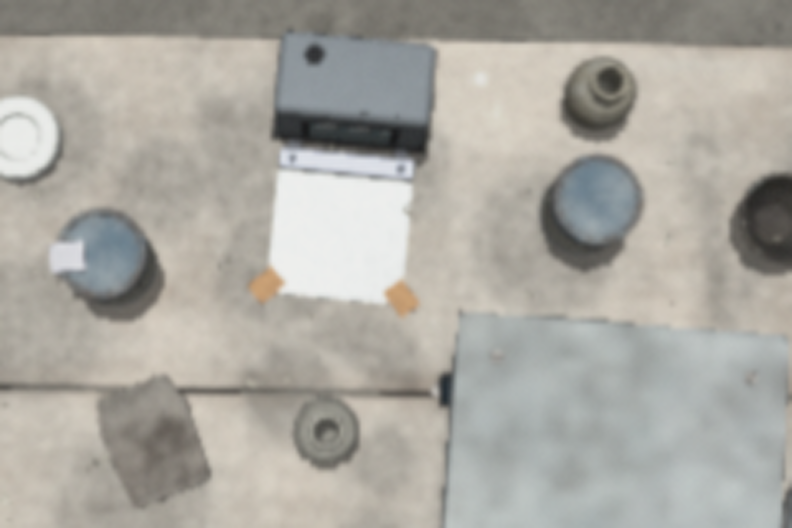

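View pics/side0c.png

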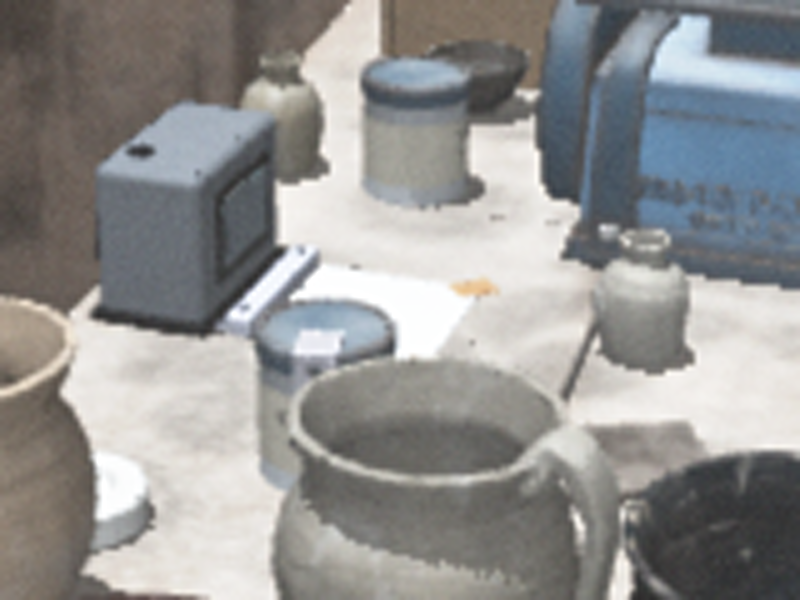

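The left tin (crop (103,255)) carries the tag, with its lip pointing image-left (+y). The right tin is plain. The slab is at crop (155,440) with its cut corners at the upper end. Next I'll measure them.

Run:
```python
from h import *
it,dt=load("top"); T=cloud("top",dt); is_,ds=load("side"); S=cloud("side",ds)
def sel(C,x0,x1,y0,y1,z0,z1): 
    m=(C[...,0]>x0)&(C[...,0]<x1)&(C[...,1]>y0)&(C[...,1]<y1)&(C[...,2]>z0)&(C[...,2]<z1); return m
def rect(n,P):
    (c,s,a)=cv2.minAreaRect((P[:,:2]*1000).astype(np.float32)); print(n,len(P),"c",np.round(c,1),"size",np.round(s,1),"ang",round(a,2),"zmed",np.round(np.median(P[:,2]),4))
R={"slab":(.36,.50,.26,.39,.004,.015),"readertop":(.60,.78,.09,.28,.08,.09),"bar":(.58,.66,.1,.28,.007,.016),"tintop":(.5,.62,.3,.41,.066,.08),"plain":(.55,.66,-.04,.07,.066,.08),"vasea":(.39,.5,.15,.25,.01,.07),"vaseb":(.65,.76,-.05,.06,.01,.08),"vaseb_top":(.65,.76,-.05,.06,.06,.08)}
for n,b in R.items():
    for k,C in(("top",T),("side",S)):
        P=C[sel(C,*b)]
        if len(P)>8: rect(n+" "+k,P)
m=sel(T,*R["tintop"]); rgb=it[m].astype(int); P=T[m]
w=(rgb.min(1)>165); print("lip white",w.sum(),P[w].mean(0).round(4), "lid",P[~w].mean(0).round(4)); rect("lip",P[w])
v,u=np.nonzero(m); print("lip px",[ (u[w].min(),u[w].max(),v[w].min(),v[w].max())], (u.min(),u.max(),v.min(),v.max()))
m=sel(S,*R["tintop"]); rgb=is_[m].astype(int); P=S[m]; w=rgb.min(1)>150; print("side lip",w.sum(),P[w].mean(0).round(4),P[w].max(0)); rect("lipS",P[w])
# sheet
m=sel(T,.48,.66,.1,.28,-.01,.005)&(it.min(2)>205); rect("sheet",T[m])
# reader front lower: rows of bar from colour
```

```text
slab top 902 c [430.8 327. ] size [135.6 120.9] ang 4.32 zmed 0.0076
slab side 225 c [423.5 328.1] size [68.7 69.2] ang 15.49 zmed 0.0065
readertop top 1178 c [685.6 184.2] size [109.7  60.4] ang 84.89 zmed 0.0853
readertop side 356 c [682.2 188.8] size [112.7  58.4] ang 85.64 zmed 0.0838
bar top 257 c [643.6 185.7] size [108.5  26.3] ang 86.13 zmed 0.0115
bar side 140 c [641.4 193.6] size [103.9  28.8] ang 85.52 zmed 0.01
tintop top 635 c [561.7 359.3] size [63.5 63.5] ang 50.43 zmed 0.0714
tintop side 336 c [560.2 363.3] size [62.9 64.9] ang 57.27 zmed 0.07
plain top 603 c [604.2  13.8] size [62.1 63.1] ang 43.8 zmed 0.0712
plain side 154 c [602.9  17.6] size [64.  65.4] ang 47.95 zmed 0.0693
vasea top 292 c [441.9 201.4] size [44.6 46.3] ang 45.57 zmed 0.0465
vasea side 358 c [439.9 210.4] size [38.3 47.3] ang 75.8 zmed 0.0377
vaseb top 357 c [689.8   4.2] size [49.2 48.8] ang 37.81 zmed 0.0499
vaseb side 233 c [684.7  12.8] size [39.2 46. ] ang 77.09 zmed 0.044
vaseb_top top 67 c [690.3   4.2] size [24.1 25.1] ang 87.62 zmed 0.0682
vaseb_top side 38 c [687.3   7.7] size [22.7 31.6] ang 29.69 zmed 0.0651
lip white 95 [0.5596 0.3827 0.0737] lid [0.5617 0.3558 0.0711]
lip 95 c [560.3 382.8] size [21.3 23.5] ang 7.15 zmed 0.074
lip px [(np.int64(235), np.int64(245), np.int64(187), np.int64(197))] (np.int64(235), np.int64(264), np.int64(178), np.int64(205))
side lip 201 [0.5554 0.3674 0.0708] [0.58374697 0.39927417 0.0753542 ]
lipS 201 c [560.9 362.1] size [61.9 59.9] ang 58.31 zmed 0.0704
sheet 1417 c [585.4 192.8] size [100.5  91.4] ang 84.93 zmed -0.0001
```

Run:
```python
from h import *
from scipy.optimize import least_squares
it,dt=load("top"); T=cloud("top",dt)
# slab by depth, largest component
m=((T[...,2]>.0045)&(T[...,2]<.015)&(T[...,0]>.36)&(T[...,0]<.50)&(T[...,1]>.26)&(T[...,1]<.39)).astype(np.uint8)
m=cv2.morphologyEx(m,cv2.MORPH_OPEN,np.ones((3,3),np.uint8)); n,l,st,_=cv2.connectedComponentsWithStats(m); k=1+st[1:,4].argmax(); m=l==k
v,u=np.nonzero(m); P=ray("top",np.c_[u,v],.008); c,s,a=cv2.minAreaRect((P[:,:2]*1000).astype(np.float32)); print("slab",c,s,a,P[:,:2].mean(0)*1000,m.sum())
# colour slab: saturation/dark vs table
g=cv2.GaussianBlur(it,(3,3),0).astype(int); reg=g[228:272,245:290]; 
cnt,_=cv2.findContours(m.astype(np.uint8),cv2.RETR_EXTERNAL,cv2.CHAIN_APPROX_NONE); q=cv2.approxPolyDP(cnt[0],2.2,True)[:,0]; print(q.tolist()); print((ray("top",q,.008)*1000).round(0)[:,:2].tolist())
# tin lid circle : boundary of height mask, excluding lip
for nm,b in(("tin",(.5,.62,.3,.41)),("plain",(.55,.66,-.04,.07))):
    m=((T[...,2]>.06)&(T[...,2]<.08)&(T[...,0]>b[0])&(T[...,0]<b[1])&(T[...,1]>b[2])&(T[...,1]<b[3])).astype(np.uint8)
    cnt=max(cv2.findContours(m,cv2.RETR_EXTERNAL,cv2.CHAIN_APPROX_NONE)[0],key=cv2.contourArea)[:,0]
    Q=ray("top",cnt,.071)[:,:2]*1000
    if nm=="tin": Q=Q[Q[:,1]<372]
    f=least_squares(lambda p:np.hypot(*(Q-p[:2]).T)-p[2],[Q[:,0].mean(),Q[:,1].mean(),32],loss="soft_l1"); print(nm,f.x.round(1))
w=(it.min(2)>165)&(T[...,2]>.066)&(T[...,2]<.08)&(T[...,0]>.5)&(T[...,0]<.62)&(T[...,1]>.33)&(T[...,1]<.41)
v,u=np.nonzero(w); P=ray("top",np.c_[u,v],.075)*1000; print("lip",P.mean(0),cv2.minAreaRect(P[:,:2].astype(np.float32)))
```

```text
slab (433.2039489746094, 328.2086181640625) (82.5173110961914, 66.8360366821289) 22.668519973754883 [433.24073521 328.19133803] 793
[[269, 229], [262, 235], [257, 233], [250, 237], [250, 246], [254, 248], [252, 252], [262, 267], [282, 259], [276, 237], [271, 242], [270, 236], [273, 233]]
[[479.0, 321.0], [464.0, 337.0], [469.0, 349.0], [459.0, 366.0], [438.0, 365.0], [433.0, 356.0], [423.0, 360.0], [388.0, 335.0], [408.0, 288.0], [460.0, 303.0], [448.0, 315.0], [462.0, 318.0], [470.0, 311.0]]
tin [561.5 358.4  31.4]
plain [604.   14.2  31.5]
lip [559.39849993 382.50539759  75.        ] ((559.8101196289062, 382.64093017578125), (20.868362426757812, 23.489660263061523), 7.906999111175537)
```

Run:
```python
from h import *
from scipy.optimize import minimize
it,dt=load("top"); 
x0,y0=235,218; g=cv2.cvtColor(it,cv2.COLOR_RGB2GRAY)[218:280,235:300]
g=cv2.GaussianBlur(g,(3,3),0); t,m=cv2.threshold(g,0,1,cv2.THRESH_BINARY_INV+cv2.THRESH_OTSU); m=cv2.morphologyEx(m,cv2.MORPH_OPEN,np.ones((5,5),np.uint8))
n,l,st,_=cv2.connectedComponentsWithStats(m); m=(l==1+st[1:,4].argmax()); v,u=np.nonzero(m)
P=ray("top",np.c_[u+x0,v+y0],.008)[:,:2]*1000; print(t,len(P),cv2.minAreaRect(P.astype(np.float32)),P.mean(0))
# IoU-type fit of an 85x68 rectangle
G=ray("top",np.stack(np.meshgrid(np.arange(65)+x0,np.arange(62)+y0),-1).reshape(-1,2),.008)[:,:2]*1000; f=m.reshape(-1)
def cost(p):
    c,s=np.cos(p[2]),np.sin(p[2]); d=(G-p[:2])@np.array([[c,-s],[s,c]])
    w=1/(1+np.exp(-np.clip((np.minimum(42.5-abs(d[:,0]),34-abs(d[:,1])))/1.5,-30,30))); return ((w-f)**2).sum()
b=min((minimize(cost,[433,326,a],method="Nelder-Mead") for a in np.radians([0,15,30,45])),key=lambda o:o.fun); print(b.x[:2],np.degrees(b.x[2]),b.fun)
o=cv2.resize(cv2.cvtColor(it[218:280,235:300],cv2.COLOR_RGB2BGR),None,fx=6,fy=6); cs=cv2.findContours(cv2.resize(m.astype(np.uint8),None,fx=6,fy=6),0,1)[0]; cv2.drawContours(o,cs,-1,(0,0,255),1); cv2.imwrite("pics/slab0.png",o)
from scipy.spatial.transform import Rotation as Ro
s=r.state(); print(Ro.from_quat(s["ee_rot"]).as_matrix().round(3),s["gripper_width"],s["force"])
```

```text
159.0 1026 ((432.3772277832031, 327.5745544433594), (97.43387603759766, 69.8302001953125), 17.501243591308594) [431.61403251 327.65661069]
[432.04518061 327.16960241] 19.326060212272623 75.76344356339752
[[ 0.909  0.416 -0.001]
 [ 0.416 -0.909  0.001]
 [-0.    -0.001 -1.   ]] 0.9999778843010773 [ 0.61778949  0.0714684  -0.62485833]
```

View pics/slab0.png

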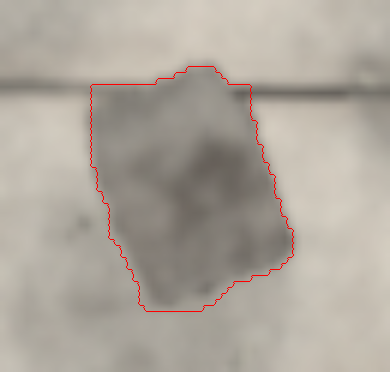

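The contour shows the slab with side edges from about (92,140) to (140,305) and (250,110) to (293,240), so its yaw is about 18.5° and its centre about (432,327) mm. First move: up and forward, clear of the scale.

Create go.py:
```python
# usage: go.py x y z yaw(tool x, deg): prints delta in present tool axes (translation in tool frame before turn), rz
import sys; from plant import r; import numpy as np
from scipy.spatial.transform import Rotation as Ro
s=r.state(); R=Ro.from_quat(s["ee_rot"]); M=R.as_matrix(); x,y,z,a=map(float,sys.argv[1:])
d=M.T@(np.array([x,y,z])-s["ee_pos"]); c,k=np.cos(np.radians(a)),np.sin(np.radians(a))
G=Ro.from_matrix([[c,k,0],[k,-c,0],[0,0,-1]])
print("t",s["t"],"d",d.round(4),"rot",(R.inv()*G).as_rotvec().round(3),"yaw",np.degrees(np.arctan2(M[1,0],M[0,0])).round(2),"q",np.round(s["joint_pos"],2),"w",round(s["gripper_width"],3),"F",np.round(s["force"],1))
```

```text
(no output)
```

>>> run_rows:
  motion: {"moves": [[0.035,-0.018,-0.009,0,0,0],[0.035,-0.018,-0.009,0,0,0],[0.035,-0.018,-0.009,0,0,0],[0.035,-0.018,-0.009,0,0,0],[0.035,-0.018,-0.009,0,0,0],[0.035,-0.018,-0.009,0,0,0],[0.035,-0.018,-0.009,0,0,0],[0.035,-0.018,-0.009,0,0,0],[0.035,-0.018,-0.009,0,0,0],[0.035,-0.018,-0.009,0,0,0],[0.035,-0.018,-0.009,0,0,0],[0.035,-0.018,-0.009,0,0,0]]}
  jaw: 1.0
  squeeze: 60

```text
t: 1.3
ee_pos: [0.5526, -0.196, 0.3014]
ee_rot: [0.977, 0.213, -0.0, -0.0]
force: [0.2, -0.1, 0.6]
gripper_width: 1.0
finger_force: 0.0
```

```bash
python3 go.py .432 .327 .15 18.5
```

```text
t 1.3 d [ 0.1077 -0.5259  0.1515] rot [-0.     0.     0.106] yaw 24.55 q [ 0.57  0.24 -0.37  1.37  0.09  1.55 -0.94] w 1.0 F [ 0.2 -0.1  0.6]
```

>>> run_rows:
  motion: {"moves": [[0.009,-0.044,0,0,0,0],[0.009,-0.044,0,0,0,0],[0.009,-0.044,0,0,0,0],[0.009,-0.044,0,0,0,0],[0.009,-0.044,0,0,0,0],[0.009,-0.044,0,0,0,0],[0.009,-0.044,0,0,0,0],[0.009,-0.044,0,0,0,0],[0.009,-0.044,0.02,0,0,0],[0.009,-0.044,0.02,0,0,0],[0.009,-0.044,0.02,0,0,0],[0.009,-0.042,0.02,0,0,0]]}

```text
t: 2.5
ee_pos: [0.4307, 0.3275, 0.2205]
ee_rot: [0.977, 0.213, 0.0, 0.0]
force: [1.1, -1.2, -0.6]
gripper_width: 0.999
finger_force: 0.0
```

```bash
python3 go.py .432 .327 .04 18.5
```

```text
t 2.5 d [0.0009 0.0009 0.1805] rot [ 0.    -0.     0.106] yaw 24.56 q [-0.03  0.22 -0.81  1.61  0.16  1.38 -2.  ] w 0.999 F [ 1.1 -1.2 -0.6]
```

>>> run_rows:
  motion: {"moves": [[0.001,0.001,0.03,0,0,0.05],[0,0,0.04,0,0,0.056],[0,0,0.04,0,0,0],[0,0,0.04,0,0,0],[0,0,0.02,0,0,0],[0,0,0.01,0,0,0],[0,0,0,0,0,0]]}

```text
t: 3.2
ee_pos: [0.4323, 0.325, 0.0404]
ee_rot: [0.987, 0.161, -0.001, 0.0]
force: [0.4, -0.2, 0.7]
gripper_width: 0.998
finger_force: 0.0
```

```bash
python3 go.py .432 .327 .0 18.5
```

Run:
```python
from h import *
im,d=r.camera("top"); cv2.imwrite("pics/top1.png",cv2.resize(im[200:300,220:340,::-1],None,fx=5,fy=5,interpolation=cv2.INTER_CUBIC))
```

```text
t 3.2 d [ 0.0005 -0.002   0.0404] rot [ 0.     0.002 -0.   ] yaw 18.5 q [-0.09  0.39 -0.75  1.82  0.3   1.05 -2.2 ] w 0.998 F [ 0.4 -0.2  0.7]
```

View pics/top1.png

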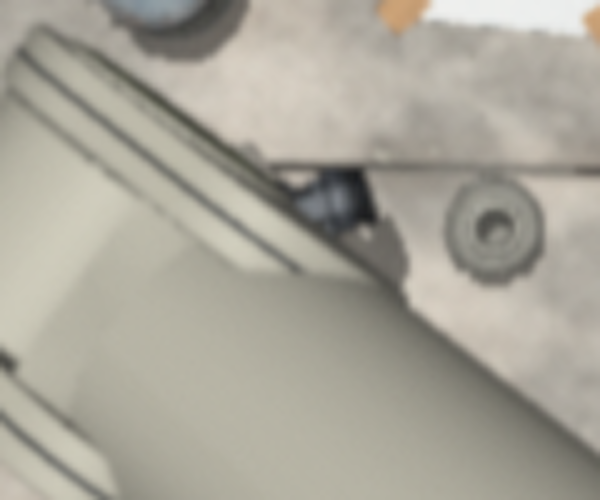

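The arm hides the slab, so I'll descend to just above table level by the numbers and close gently.

>>> run_rows:
  motion: {"moves": [[0.0005,-0.002,0.015,0,0,0],[0,0,0.012,0,0,0],[0,0,0.01,0,0,0],[0,0,0.01,0,0,0],[0,0,0,0,0,0],[0,0,0,0,0,0]]}

```text
t: 3.85
ee_pos: [0.4326, 0.3275, -0.0058]
ee_rot: [0.987, 0.161, -0.0, 0.0]
force: [0.2, 0.2, -0.0]
gripper_width: 1.0
finger_force: 0.0
```

```bash
python3 go.py .432 .327 -.007 18.5
```

```text
t 3.85 d [-0.0008  0.0003  0.0012] rot [0. 0. 0.] yaw 18.5 q [-0.13  0.46 -0.72  1.85  0.36  0.97 -2.25] w 1.0 F [ 0.2  0.2 -0. ]
```

>>> run_rows:
  motion: {"moves": [[0,0,0,0,0,0],[0,0,0,0,0,0],[0,0,0,0,0,0],[0,0,0,0,0,0]]}
  jaw: 0.7
  squeeze: 30

```text
t: 4.25
ee_pos: [0.4329, 0.3275, -0.0055]
ee_rot: [0.987, 0.161, 0.0, 0.0]
force: [-0.2, 0.9, 0.5]
gripper_width: 0.697
finger_force: 0.0
```

```bash
python3 go.py .432 .327 -.007 18.5
```

```text
t 4.25 d [-0.001   0.0002  0.0015] rot [ 0. -0. -0.] yaw 18.49 q [-0.13  0.46 -0.72  1.85  0.36  0.97 -2.25] w 0.697 F [-0.2  0.9  0.5]
```

The fingers shut above the slab, so I'll reopen and feel downward.

>>> run_rows:
  motion: {"moves": [[0,0,0,0,0,0],[0,0,0,0,0,0],[0,0,0,0,0,0],[0,0,0.004,0,0,0],[0,0,0,0,0,0]]}
  jaw: 1.0
  squeeze: 30

```text
t: 4.75
ee_pos: [0.4325, 0.3272, -0.0103]
ee_rot: [0.987, 0.161, -0.0, 0.0]
force: [-0.5, -0.6, -0.9]
gripper_width: 1.003
finger_force: 0.0
```

>>> run_rows:
  motion: {"moves": [[0,0,0.002,0,0,0],[0,0,0,0,0,0]]}

```text
t: 4.95
ee_pos: [0.4326, 0.3274, -0.012]
ee_rot: [0.987, 0.161, -0.0, 0.0]
force: [-0.6, -0.4, -0.1]
gripper_width: 1.003
finger_force: 0.0
```

>>> run_rows:
  motion: {"moves": [[0,0,0.001,0,0,0],[0,0,0,0,0,0]]}

```text
t: 5.15
ee_pos: [0.4327, 0.3275, -0.0128]
ee_rot: [0.987, 0.161, -0.0, 0.0]
force: [0.5, -1.0, 0.0]
gripper_width: 1.002
finger_force: 0.0
```

>>> run_rows:
  motion: {"moves": [[0,0,-0.003,0,0,0],[0,0,0,0,0,0],[0,0,0,0,0,0],[0,0,0,0,0,0],[0,0,0,0,0,0]]}
  jaw: 0.7
  squeeze: 30

```text
t: 5.65
ee_pos: [0.4327, 0.3274, -0.0097]
ee_rot: [0.987, 0.161, 0.0, 0.0]
force: [-0.8, 0.5, 0.4]
gripper_width: 0.702
finger_force: 0.0
```

>>> run_rows:
  motion: {"moves": [[0,0,0,0,0,0],[0,0,0,0,0,0],[0,0,0,0,0,0]]}
  jaw: 0.6
  squeeze: 30

```text
t: 5.95
ee_pos: [0.4327, 0.3275, -0.0097]
ee_rot: [0.987, 0.161, 0.0, 0.0]
force: [-0.7, 0.5, 0.2]
gripper_width: 0.602
finger_force: 0.0
```

Run:
```python
from h import *
im,d=r.camera("side"); cv2.imwrite("pics/side1.png",cv2.resize(im[170:270,310:440,::-1],None,fx=6,fy=6,interpolation=cv2.INTER_CUBIC))
p=r.camera_params("side"); s=r.state(); T=p["camera_from_world"]
for q in ([*s["ee_pos"][:2],0],[.432,.327,.008]): print(cv2.projectPoints(np.float64([q]),cv2.Rodrigues(T[:3,:3])[0],T[:3,3],p["K"],p["dist"])[0].ravel())
```

```text
[351.73918141 242.42447443]
[352.25148231 239.29507049]
```

View pics/side1.png

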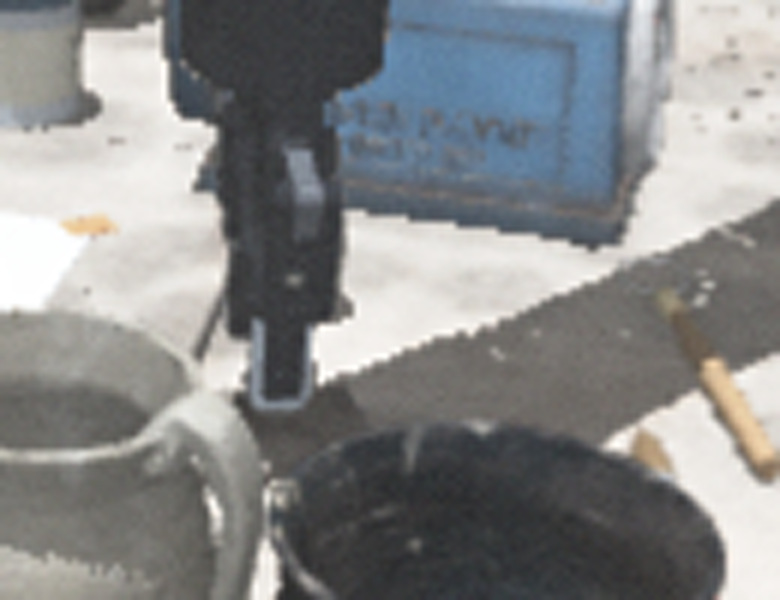

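Run:
```python
from h import *
im,d=r.camera("side"); C=cloud("side",d)
for v in range(225,243): print(v,[(C[v,u]*1000).round(0).tolist() for u in (354,357,360)])
```

```text
225 [[425.0, 364.0, 64.0], [418.0, 365.0, 65.0], [412.0, 365.0, 65.0]]
226 [[424.0, 367.0, 62.0], [419.0, 360.0, 60.0], [411.0, 364.0, 63.0]]
227 [[424.0, 367.0, 60.0], [418.0, 361.0, 58.0], [412.0, 361.0, 59.0]]
228 [[424.0, 366.0, 57.0], [418.0, 366.0, 58.0], [411.0, 363.0, 57.0]]
229 [[424.0, 365.0, 54.0], [418.0, 361.0, 53.0], [411.0, 362.0, 54.0]]
230 [[423.0, 370.0, 54.0], [418.0, 360.0, 50.0], [411.0, 363.0, 53.0]]
231 [[423.0, 368.0, 51.0], [417.0, 368.0, 52.0], [411.0, 366.0, 52.0]]
232 [[424.0, 366.0, 47.0], [417.0, 363.0, 47.0], [411.0, 358.0, 45.0]]
233 [[423.0, 368.0, 46.0], [418.0, 361.0, 43.0], [410.0, 367.0, 47.0]]
234 [[423.0, 367.0, 43.0], [417.0, 365.0, 43.0], [411.0, 363.0, 43.0]]
235 [[423.0, 367.0, 41.0], [416.0, 368.0, 42.0], [411.0, 355.0, 36.0]]
236 [[423.0, 367.0, 38.0], [417.0, 363.0, 37.0], [411.0, 355.0, 34.0]]
237 [[424.0, 357.0, 30.0], [417.0, 358.0, 32.0], [411.0, 353.0, 30.0]]
238 [[430.0, 316.0, 6.0], [423.0, 315.0, 7.0], [416.0, 314.0, 7.0]]
239 [[429.0, 322.0, 7.0], [422.0, 319.0, 6.0], [415.0, 320.0, 7.0]]
240 [[428.0, 324.0, 5.0], [421.0, 326.0, 7.0], [414.0, 325.0, 8.0]]
241 [[427.0, 330.0, 6.0], [420.0, 331.0, 7.0], [414.0, 326.0, 5.0]]
242 [[427.0, 334.0, 5.0], [420.0, 335.0, 7.0], [413.0, 335.0, 8.0]]
```

The side view shows the finger tip ending at about pixel (357,238), which is z≈30 mm, well above the slab. The tips stand much higher than the TCP reading suggests, so I'll reopen and go down in checked steps.

>>> run_rows:
  motion: {"moves": [[0,0,0,0,0,0],[0,0,0,0,0,0],[0,0,0,0,0,0],[0,0,0,0,0,0],[0,0,0.008,0,0,0],[0,0,0.006,0,0,0],[0,0,0,0,0,0]]}
  jaw: 1.0
  squeeze: 30

```text
t: 6.75
ee_pos: [0.432, 0.3269, -0.025]
ee_rot: [0.987, 0.161, -0.001, 0.0]
force: [-0.1, -0.3, -0.5]
gripper_width: 1.001
finger_force: 0.0
```

Create tip.py:
```python
from h import *
im,d=r.camera("side"); C=cloud("side",d)*1000; s=r.state(); e=s["ee_pos"]*1000
m=(abs(C[...,0]-e[0]+8)<18)&(C[...,1]>e[1]+8)&(C[...,1]<e[1]+85)&(C[...,2]>11)&(C[...,2]<120)
v,u=np.nonzero(m); print("ee",e.round(1),"w",round(s["gripper_width"],3),"F",s["force"].round(1))
for k in range(v.max()-5,v.max()+1): 
    q=C[k][m[k]]; print(k,(u[v==k].min(),u[v==k].max()),np.median(q,0).round(1))
```

```bash
python3 tip.py
```

```text
ee [432.2 327.2 -24.5] w 1.002 F [-0.3 -0.3  0.1]
238 (np.int64(353), np.int64(360)) [415.4 379.   39.8]
239 (np.int64(353), np.int64(360)) [415.5 377.9  37.3]
240 (np.int64(353), np.int64(360)) [415.1 380.3  36.4]
241 (np.int64(353), np.int64(360)) [414.9 380.3  33.8]
242 (np.int64(353), np.int64(361)) [414.8 375.5  28.7]
243 (np.int64(354), np.int64(360)) [414.9 373.2  25.4]
```

>>> run_rows:
  motion: {"moves": [[0,0,0.008,0,0,0],[0,0,0.007,0,0,0],[0,0,0,0,0,0]]}

```text
t: 7.1
ee_pos: [0.4321, 0.3269, -0.0399]
ee_rot: [0.987, 0.161, -0.001, 0.0]
force: [0.2, 0.1, 0.6]
gripper_width: 1.003
finger_force: 0.0
```

>>> run_rows:
  motion: {"moves": [[0,0,0.003,0,0,0],[0,0,0,0,0,0]]}

```text
t: 7.3
ee_pos: [0.4326, 0.3274, -0.042]
ee_rot: [0.987, 0.161, -0.0, 0.0]
force: [1.1, 0.2, 0.6]
gripper_width: 1.002
finger_force: 0.0
```

```bash
python3 tip.py
```

```text
ee [432.7 327.5 -41.8] w 1.0 F [-0.5  0.2  0.2]
244 (np.int64(353), np.int64(360)) [414.3 381.1  27.2]
245 (np.int64(353), np.int64(360)) [414.7 379.3  23.6]
246 (np.int64(354), np.int64(360)) [413.6 380.4  21.5]
247 (np.int64(354), np.int64(359)) [414.1 382.   20. ]
248 (np.int64(354), np.int64(358)) [414.7 379.4  16.5]
249 (np.int64(354), np.int64(357)) [415.7 377.8  12.8]
```

>>> run_rows:
  motion: {"moves": [[0,0,0,0,0,0],[0,0,0,0,0,0],[0,0,0,0,0,0],[0,0,0,0,0,0]]}
  jaw: 0.7
  squeeze: 30

```text
t: 7.75
ee_pos: [0.433, 0.3275, -0.041]
ee_rot: [0.987, 0.161, 0.0, 0.0]
force: [-2.3, -2.4, 6.8]
gripper_width: 0.757
finger_force: 31.3
```

Gripped (31 N). Drag: +x first, then diagonally between vase and tin, then turn.

>>> run_rows:
  motion: {"moves": [[0.0142,0.0048,0,0,0,0],[0.0142,0.0048,0,0,0,0],[0.0075,0.02,0,0,0,0],[0.0075,0.02,0,0,0,0],[0.0075,0.02,0,0,0,0],[0.0075,0.02,0,0,0,0],[0.0075,0.02,0,0,0,0],[0.0075,0.02,0,0,0,0],[0,0,0,0,0,0.103],[0,0,0,0,0,0.103],[0,0,0,0,0,0.103],[0,0,0,0,0,0.103]]}

```text
t: 8.95
ee_pos: [0.5438, 0.2283, -0.0409]
ee_rot: [0.999, -0.047, 0.0, -0.0]
force: [-2.0, 0.0, 4.6]
gripper_width: 0.757
finger_force: 34.3
```

```bash
python3 go.py .571 .1943 -.041 -5.1
python3 tip.py
```

Run:
```python
from h import *
im,d=r.camera("top"); cv2.imwrite("pics/top2.png",cv2.resize(im[120:280,220:420,::-1],None,fx=3.5,fy=3.5,interpolation=cv2.INTER_CUBIC))
```

```text
t 8.95 d [0.0302 0.0313 0.0001] rot [-0.001 -0.001 -0.004] yaw -5.35 q [-0.03  0.56 -0.55  1.75  0.35  0.93 -2.39] w 0.757 F [-2.   0.   4.6]
ee [543.8 228.4 -40.9] w 0.758 F [-0.2 -0.4  4. ]
215 (np.int64(310), np.int64(316)) [538.  272.5  31. ]
216 (np.int64(310), np.int64(316)) [537.5 272.1  28. ]
217 (np.int64(310), np.int64(316)) [538.2 271.9  25.9]
218 (np.int64(310), np.int64(316)) [537.8 272.6  23.5]
219 (np.int64(310), np.int64(316)) [538.1 272.3  20.2]
220 (np.int64(309), np.int64(316)) [538.9 270.9  17.1]
```

View pics/top2.png

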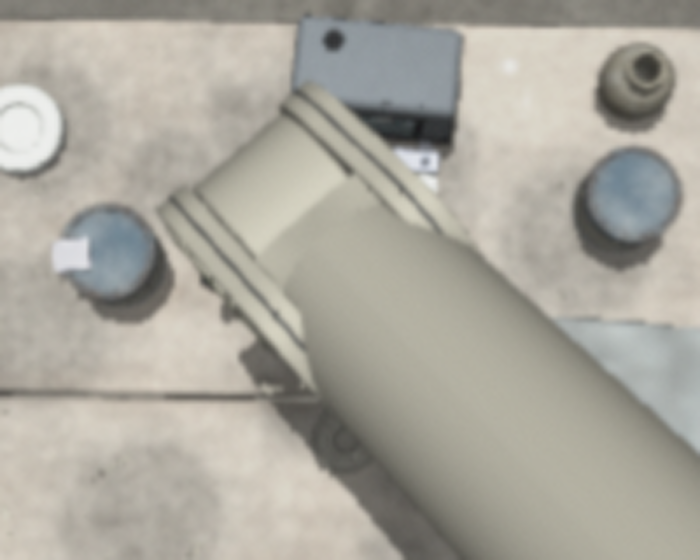

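The slab left its spot and followed the gripper (its corner shows near (270,365)), and every pot still stands in place. Next comes the pre-contact point, then slow pushing.

>>> run_rows:
  motion: {"moves": [[0.01,0.0104,0,0,0,-0.004],[0.01,0.0104,0,0,0,0],[0.01,0.0104,0,0,0,0],[0.003,0,0,0,0,0],[0.003,0,0,0,0,0],[0,0,0,0,0,0]]}

```text
t: 9.65
ee_pos: [0.5774, 0.1928, -0.041]
ee_rot: [0.999, -0.041, 0.0, 0.0]
force: [-3.4, -1.8, 10.4]
gripper_width: 0.756
finger_force: 35.3
```

>>> run_rows:
  motion: {"moves": [[0.002,0,0,0,0,0],[0.002,0,0,0,0,0],[0,0,0,0,0,0]]}

```text
t: 9.95
ee_pos: [0.581, 0.1932, -0.041]
ee_rot: [0.999, -0.041, 0.0, -0.0]
force: [-3.8, -0.8, 10.1]
gripper_width: 0.751
finger_force: 35.2
```

>>> run_rows:
  motion: {"moves": [[0.002,0,0,0,0,0],[0.002,0,0,0,0,0],[0,0,0,0,0,0]]}

```text
t: 10.25
ee_pos: [0.5849, 0.1931, -0.041]
ee_rot: [0.999, -0.041, 0.0, -0.0]
force: [-4.8, -0.3, 9.2]
gripper_width: 0.752
finger_force: 35.0
```

```bash
python3 go.py .586 .193 -.041 -5.1
```

```text
t 10.25 d [ 0.0011  0.     -0.    ] rot [-0.    -0.     0.007] yaw -4.69 q [ 0.02  0.6  -0.53  1.68  0.36  0.96 -2.3 ] w 0.752 F [-4.8 -0.3  9.2]
```

>>> run_rows:
  motion: {"moves": [[0.002,0,0,0,0,0.004],[0,0,0,0,0,0]]}

```text
t: 10.45
ee_pos: [0.5868, 0.1931, -0.041]
ee_rot: [0.999, -0.043, 0.0, -0.0]
force: [-4.1, 0.3, 8.8]
gripper_width: 0.753
finger_force: 35.0
```

>>> run_rows:
  motion: {"moves": [[0.002,0,0,0,0,0],[0,0,0,0,0,0]]}

```text
t: 10.65
ee_pos: [0.5883, 0.193, -0.041]
ee_rot: [0.999, -0.043, -0.0, -0.0]
force: [-6.3, 1.2, 11.1]
gripper_width: 0.754
finger_force: 35.3
```

>>> run_rows:
  motion: {"moves": [[0.001,0,0,0,0,0],[0,0,0,0,0,0]]}

```text
t: 10.85
ee_pos: [0.5882, 0.193, -0.0411]
ee_rot: [0.999, -0.043, -0.001, 0.0]
force: [-11.2, -0.5, 16.2]
gripper_width: 0.756
finger_force: 36.0
```

Contact: x stalled and the force rose to 11 N. I'll release and rise.

>>> run_rows:
  motion: {"moves": [[0,0,0,0,0,0],[0,0,0,0,0,0],[0,0,0,0,0,0],[0,0,-0.02,0,0,0],[0,0,-0.04,0,0,0],[0,0,-0.04,0,0,0],[0,0,-0.04,0,0,0],[0,0,-0.04,0,0,0],[-0.02,-0.03,-0.03,0,0,-0.14],[-0.02,-0.03,0,0,0,-0.14],[0,-0.03,0,0,0,-0.14],[0,-0.02,0,0,0,-0.14]]}
  jaw: 1.0
  squeeze: 30

```text
t: 12.05
ee_pos: [0.5378, 0.3036, 0.1687]
ee_rot: [0.971, 0.237, 0.0, -0.0]
force: [0.6, 0.3, -0.6]
gripper_width: 0.998
finger_force: 0.0
```

```bash
python3 go.py .5615 .3584 .12 96
```

Run:
```python
from h import *
im,d=r.camera("side"); cv2.imwrite("pics/side3.png",cv2.resize(im[150:270,230:390,::-1],None,fx=5,fy=5,interpolation=cv2.INTER_CUBIC)); np.savez("pics/side3.npz",im=im,d=d)
im,d=r.camera("top"); cv2.imwrite("pics/top3.png",cv2.resize(im[120:280,220:420,::-1],None,fx=3.5,fy=3.5,interpolation=cv2.INTER_CUBIC)); np.savez("pics/top3.npz",im=im,d=d)
```

```text
t 12.05 d [ 0.0462 -0.0377  0.0488] rot [ 0.000e+00 -1.000e-03 -1.196e+00] yaw 27.45 q [-0.03  0.42 -0.74  1.49  0.29  1.34 -1.88] w 0.998 F [ 0.6  0.3 -0.6]
```

View pics/top3.png

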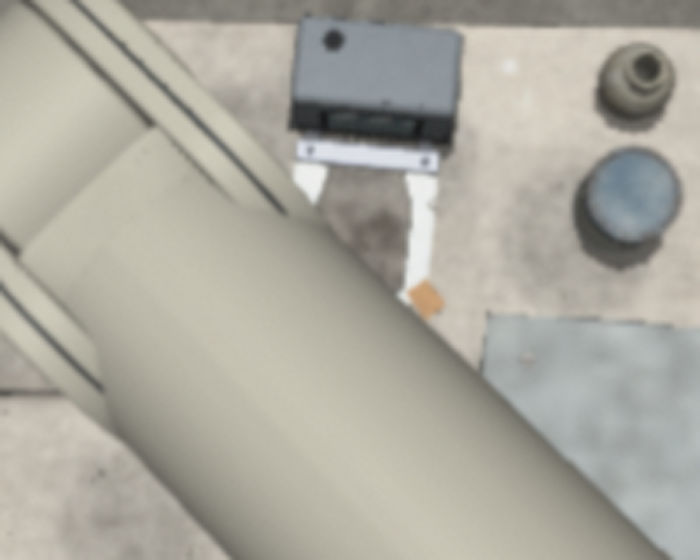

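The board lies on the sheet, flush at the bar with its cut corners toward it (board edges at about u=323 and 407, bar ends at 297 and 437). Now above the tagged tin, turning to yaw 96°.

>>> run_rows:
  motion: {"moves": [[0.0231,-0.0189,0,0,0,0],[0.0231,-0.0189,0,0,0,0],[0,0,0,0,0,-0.1495],[0,0,0,0,0,-0.1495],[0,0,0,0,0,-0.1495],[0,0,0,0,0,-0.1495],[0,0,0,0,0,-0.1495],[0,0,0,0,0,-0.1495],[0,0,0,0,0,-0.1495],[0,0,0,0,0,-0.1495]]}

```text
t: 13.15
ee_pos: [0.5636, 0.3547, 0.1679]
ee_rot: [0.671, 0.741, -0.0, 0.0]
force: [-0.3, 0.3, -0.2]
gripper_width: 0.994
finger_force: 0.0
```

```bash
python3 go.py .5615 .3584 -.02 96
```

Run:
```python
from h import *
im,d=r.camera("top"); np.savez("pics/top4.npz",im=im,d=d); T=cloud("top",d)
ims,ds=r.camera("side"); np.savez("pics/side4.npz",im=ims,d=ds); S=cloud("side",ds)
o=np.array([.5873,.1929]); a=np.radians(-5.1); X=np.array([np.cos(a),np.sin(a)]); Y=np.array([-X[1],X[0]])
for k,C,im_ in(("top",T,im),("side",S,ims)):
    q=C[...,:2]-o; x=q@X*1000; y=q@Y*1000; z=C[...,2]*1000
    m=(abs(x)<60)&(abs(y)<60)&(z>3.5)&(z<11)&(im_.min(2)<165)&(im_.max(2)-im_.min(2)<60)
    print(k,m.sum(),"x",np.percentile(x[m],[1,5,50,95,99]).round(1),"y",np.percentile(y[m],[1,5,50,95,99]).round(1),"z",np.median(z[m]).round(1))
    for lo in range(-45,45,10):
        j=m&(x>lo)&(x<lo+10)
        if j.sum()>5: print(lo,j.sum(),np.percentile(y[j],[3,97]).round(1))
```

```text
t 13.15 d [ 0.0041 -0.0017  0.1879] rot [ 0.     0.001 -0.006] yaw 95.65 q [-0.02  0.6  -0.93  1.34  0.48  1.43 -0.82] w 0.994 F [-0.3  0.3 -0.2]
top 487 x [-19.2 -11.4  18.   42.7  46.5] y [-50.  -31.5  -7.1  24.6  29.4] z 7.8
-25 12 [-32.9 -23.4]
-15 43 [-34.2  -6.9]
-5 68 [-32.9   8.9]
5 94 [-30.5  25. ]
15 93 [-31.2  28.4]
25 89 [-29.   26.4]
35 80 [-26.9  25.1]
side 162 x [-46.1 -43.6 -14.9  42.2  50.8] y [-36.6 -27.3  -5.6  29.8  49.3] z 6.3
-45 28 [-21.7  32.1]
-35 27 [-19.1  25.2]
-25 23 [-21.3  13.2]
-15 21 [-28.5   2.4]
-5 19 [-27.8   2.4]
5 10 [-27.   -2.5]
35 25 [-38.7  43.3]
```

>>> run_rows:
  motion: {"moves": [[0.0041,-0.0017,0.03,0,0,0],[0,0,0.04,0,0,0],[0,0,0.03,0,0,0],[0,0,0.02,0,0,0],[0,0,0.02,0,0,0],[0,0,0.02,0,0,0],[0,0,0.02,0,0,0],[0,0,0.008,0,0,0],[0,0,0,0,0,0]]}

```text
t: 14.15
ee_pos: [0.5601, 0.3595, -0.0211]
ee_rot: [0.673, 0.74, -0.001, -0.0]
force: [1.0, 0.7, 0.3]
gripper_width: 1.004
finger_force: 0.0
```

>>> run_rows:
  motion: {"moves": [[0,0,0,0,0,0],[0,0,0,0,0,0],[0,0,0,0,0,0],[0,0,0,0,0,0],[0,0,0,0,0,0]]}
  jaw: 0.5
  squeeze: 40

```text
t: 14.65
ee_pos: [0.5613, 0.3607, -0.0181]
ee_rot: [0.672, 0.74, 0.001, 0.0]
force: [-1.6, -1.5, 6.0]
gripper_width: 0.728
finger_force: 42.6
```

```bash
python3 go.py .5615 .3584 -.02 96
```

```text
t 14.65 d [-0.0023 -0.0001  0.0019] rot [ 0.002 -0.001 -0.009] yaw 95.48 q [-0.06  0.77 -0.84  1.51  0.61  1.14 -0.92] w 0.728 F [-1.6 -1.5  6. ]
```

Gripped the tin body (opening 0.728, 43 N). Lift, move half-way, and begin turning.

>>> run_rows:
  motion: {"moves": [[0,0,-0.01,0,0,0],[0,0,-0.02,0,0,0],[0,0,-0.03,0,0,0],[-0.02,0,0,0,0,0],[-0.03,0,0,0,0,0],[-0.03,0,0,0,0,0],[0,0,0,0,0,0.14],[0,0,0,0,0,0.147],[0,0,0,0,0,0.147],[0,0,0,0,0,0.147],[0,0,0,0,0,0.147],[0,0,0,0,0,0.147]]}

```text
t: 15.85
ee_pos: [0.5684, 0.2809, 0.0419]
ee_rot: [0.924, 0.383, 0.001, -0.0]
force: [-1.3, 0.5, -3.2]
gripper_width: 0.728
finger_force: 44.9
```

>>> run_rows:
  motion: {"moves": [[0,0,0,0,0,0.147],[0,0,0,0,0,0.147],[0,0,0,0,0,0.147],[0,0,0,0,0,0.147],[0,0,0,0,0,0.147],[0,0,0,0,0,0.147],[0,0,0,0,0,0.0],[0,0,0,0,0,0]]}

```text
t: 16.65
ee_pos: [0.5683, 0.2809, 0.0413]
ee_rot: [0.999, -0.043, 0.0, -0.0]
force: [-0.0, -0.2, -3.8]
gripper_width: 0.727
finger_force: 44.8
```

```bash
python3 go.py .59 .193 .04 -5.6
```

Run:
```python
from h import *
im,d=r.camera("side"); cv2.imwrite("pics/side5.png",cv2.resize(im[140:260,230:390,::-1],None,fx=5,fy=5,interpolation=cv2.INTER_CUBIC)); np.savez("pics/side5.npz",im=im,d=d)
```

```text
t 16.65 d [0.0291 0.0857 0.0013] rot [-0.    -0.001  0.012] yaw -4.89 q [-0.1   0.54 -0.56  1.58  0.31  1.12 -2.4 ] w 0.727 F [-0.  -0.2 -3.8]
```

View pics/side5.png

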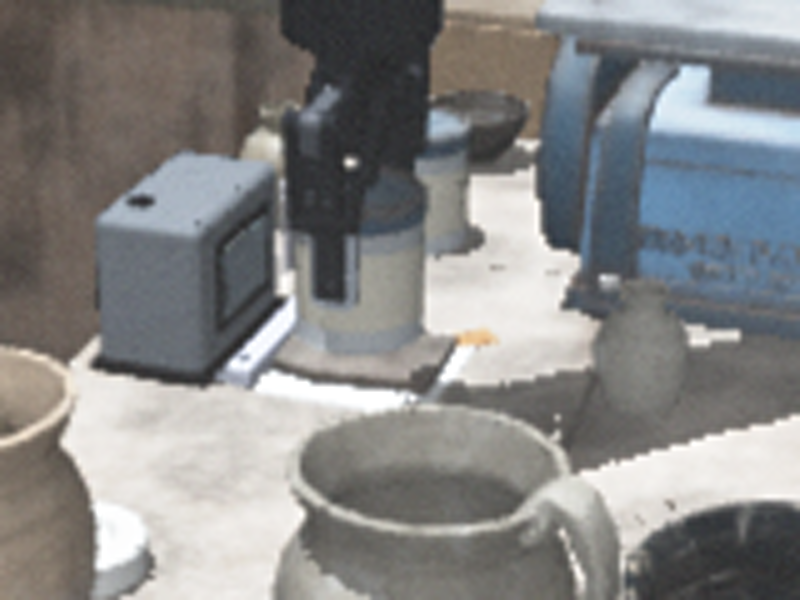

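The tin hangs upright with its tag strip at the left edge of the tin (about (290,250)), toward the reader. The board lies at the bar. Next: over the board and down.

>>> run_rows:
  motion: {"moves": [[0.0073,0.0214,0,0,0,0.01],[0.0073,0.0214,0,0,0,0],[0.0073,0.0214,0,0,0,0],[0.0072,0.0214,0,0,0,0],[0,0,0,0,0,0],[0,0,0.015,0,0,0],[0,0,0.015,0,0,0],[0,0,0.01,0,0,0],[0,0,0,0,0,0]]}

```text
t: 17.6
ee_pos: [0.5869, 0.1927, -0.0023]
ee_rot: [0.999, -0.049, -0.002, 0.001]
force: [0.7, -0.5, -3.7]
gripper_width: 0.723
finger_force: 44.8
```

```bash
python3 go.py .59 .193 -.004 -5.5
```

Run:
```python
from h import *
im,d=r.camera("side"); C=cloud("side",d)*1000; np.savez("pics/side6.npz",im=im,d=d)
o=np.array([587.3,192.9]); a=np.radians(-5.1); X=np.array([np.cos(a),np.sin(a)]); Y=np.array([-X[1],X[0]])
q=C[...,:2]-o; x=q@X; y=q@Y; z=C[...,2]
m=(np.hypot(x,y)<50)&(z>14)&(z<32); P=np.c_[x[m],y[m]]
from scipy.optimize import least_squares
f=least_squares(lambda p:np.hypot(*(P-p).T)-31,[0,0],loss="soft_l1",f_scale=2); print("tin in reader frame",f.x.round(1),m.sum(),"lowest",z[(np.hypot(x,y)<50)&(z>10)].min())
```

```text
t 17.6 d [ 0.003  -0.0006  0.0017] rot [ 0.001  0.004 -0.002] yaw -5.64 q [ 0.02  0.55 -0.53  1.65  0.31  1.03 -2.28] w 0.723 F [ 0.7 -0.5 -3.7]
tin in reader frame [-3.3 -1. ] 146 lowest 10.336085852637414
```

>>> run_rows:
  motion: {"moves": [[0.003,-0.0006,0.002,0,0,0],[0,0,0.002,0,0,0],[0,0,0.001,0,0,0],[0,0,0,0,0,0]]}

```text
t: 18.05
ee_pos: [0.5919, 0.1927, -0.0047]
ee_rot: [0.999, -0.05, 0.0, 0.0]
force: [0.0, -0.4, -2.6]
gripper_width: 0.726
finger_force: 44.8
```

>>> run_rows:
  motion: {"moves": [[0,0,0.001,0,0,0],[0,0,0,0,0,0]]}

```text
t: 18.25
ee_pos: [0.5919, 0.1927, -0.0057]
ee_rot: [0.999, -0.05, 0.0, 0.0]
force: [-0.0, -0.2, -3.4]
gripper_width: 0.726
finger_force: 44.8
```

>>> run_rows:
  motion: {"moves": [[0,0,0.001,0,0,0],[0,0,0,0,0,0]]}

```text
t: 18.45
ee_pos: [0.5918, 0.1927, -0.0068]
ee_rot: [0.999, -0.05, -0.0, 0.0]
force: [-0.4, -1.3, -2.6]
gripper_width: 0.73
finger_force: 44.8
```

>>> run_rows:
  motion: {"moves": [[-0.0015,0,0.001,0,0,0],[0,0,0.001,0,0,0],[0,0,0,0,0,0]]}

```text
t: 18.75
ee_pos: [0.5902, 0.1928, -0.0089]
ee_rot: [0.999, -0.05, -0.0, 0.0]
force: [-0.0, -0.4, -3.4]
gripper_width: 0.728
finger_force: 44.8
```

>>> run_rows:
  motion: {"moves": [[0,0,0.001,0,0,0],[0,0,0,0,0,0]]}

```text
t: 18.95
ee_pos: [0.5907, 0.193, -0.0094]
ee_rot: [0.999, -0.05, 0.0, -0.0]
force: [-0.3, 1.0, 0.7]
gripper_width: 0.727
finger_force: 47.2
```

>>> run_rows:
  motion: {"moves": [[0,0,0.001,0,0,0],[0,0,0,0,0,0]]}

```text
t: 19.15
ee_pos: [0.5914, 0.1933, -0.0096]
ee_rot: [0.999, -0.05, 0.001, -0.0]
force: [0.1, -0.4, 5.4]
gripper_width: 0.727
finger_force: 47.4
```

Touchdown at the expected height. Release and withdraw upward.

>>> run_rows:
  motion: {"moves": [[0,0,0,0,0,0],[0,0,0,0,0,0],[0,0,0,0,0,0],[0,0,0,0,0,0],[0,0,-0.01,0,0,0],[0,0,-0.03,0,0,0],[0,0,-0.04,0,0,0],[0,0,-0.04,0,0,0],[0,0,-0.04,0,0,0],[0,0,-0.04,0,0,0],[0,0,-0.02,0,0,0]]}
  jaw: 1.0
  squeeze: 40

```text
t: 20.25
ee_pos: [0.5913, 0.1937, 0.2143]
ee_rot: [0.999, -0.05, 0.002, -0.001]
force: [0.4, -0.4, 0.8]
gripper_width: 1.0
finger_force: 0.0
```

>>> run_rows:
  motion: {"moves": [[-0.02,-0.04,0,0,0,0],[-0.02,-0.045,0,0,0,0],[-0.02,-0.045,0,0,0,0],[-0.02,-0.045,0,0,0,0],[-0.02,-0.045,0,0,0,0],[-0.02,-0.045,0,0,0,0],[-0.02,-0.045,0,0,0,0],[0,0,0,0,0,0]]}

```text
t: 21.05
ee_pos: [0.4865, 0.4917, 0.207]
ee_rot: [0.999, -0.045, -0.003, 0.0]
force: [-1.1, -0.6, -1.2]
gripper_width: 1.001
finger_force: 0.0
```

Create chk.py:
```python
from h import *
from scipy.optimize import least_squares
im,d=r.camera("top"); T=cloud("top",d)*1000; ims,ds=r.camera("side"); S=cloud("side",ds)*1000
o=np.array([587.3,192.9]); a=np.radians(-5.1); X=np.array([np.cos(a),np.sin(a)]); Y=np.array([-X[1],X[0]])
for C,i,nm in((T,im,"top"),(S,ims,"side")):
    q=C[...,:2]-o; x=q@X; y=q@Y; z=C[...,2]; m=(np.hypot(x,y)<45)&(z>72)&(z<90); 
    if m.sum()<20: print(nm,"no lid",m.sum()); continue
    c,rad=cv2.minEnclosingCircle(np.c_[x[m],y[m]].astype(np.float32)); w=m&(i.min(2)>165)
    print(nm,"lid",np.round(c,1),round(rad,1),"z",np.median(z[m]).round(1),"lip",w.sum(),np.round([x[w].mean(),y[w].mean()],1), cv2.minAreaRect(np.c_[x[w],y[w]].astype(np.float32)) if w.sum()>4 else "")
    b=(abs(x)<60)&(abs(y)<60)&(z>3.5)&(z<11)&(i.min(2)<165)
    for lo in range(-45,45,10):
        j=b&(x>lo)&(x<lo+10)
        if j.sum()>5: print(lo,j.sum(),np.percentile(y[j],[3,97]).round(1),end=";")
    print("board z",np.median(z[b]).round(1))
cv2.imwrite("pics/fin.png",np.vstack([cv2.resize(k[...,::-1],(600,290),interpolation=cv2.INTER_CUBIC) for k in (im[115:231,220:460],ims[150:266,220:460])]))
```

```bash
python3 chk.py; python3 go.py .59 .193 .2 -5
```

```text
top lid [ 3.5 -2.3] 33.8 z 79.7 lip 96 [24.6  0.8] ((19.249849319458008, 4.83336067199707), (32.96815872192383, 63.57908630371094), 20.40599250793457)
-45 55 [-30.4  24.1];-35 90 [-33.6  24.6];-25 32 [-33.1  26. ];-15 12 [-36.4  27. ];35 20 [-45.6  28.8];board z 7.6
side lid [-0.2  2.5] 34.8 z 77.9 lip 72 [11.2  4.1] ((11.318574905395508, 4.930992126464844), (40.43682098388672, 60.40795135498047), 27.317283630371094)
-45 33 [-26.6  27.6];-35 40 [-25.9  30.6];-25 14 [20.2 33.9];-5 6 [29.9 36.8];15 6 [21.3 35.9];25 11 [-0.3 33. ];35 25 [-17.7  43.1];board z 5.9
t 21.15 d [0.1271 0.2821 0.0075] rot [ 0.003  0.005 -0.011] yaw -5.62 q [-0.65  0.5  -0.29  1.22  0.14  1.45 -2.6 ] w 1.003 F [0.6 0.2 0.3]
```

View pics/fin.png

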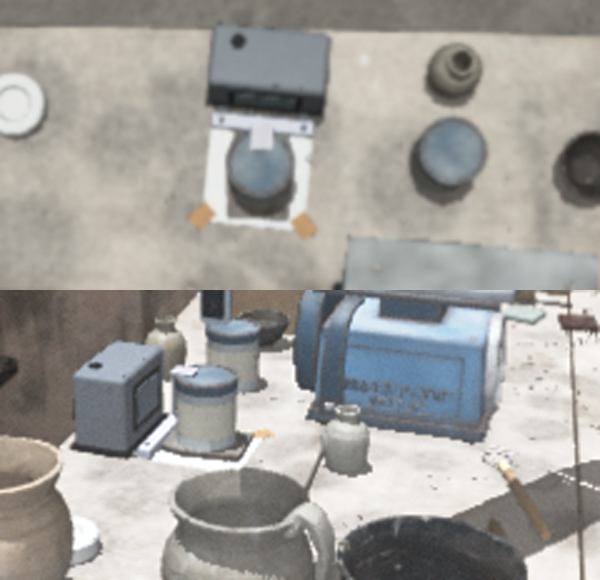

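The final view shows the tin on the board with its lip pointing at the window (lip (262,136), lid centre (261,170)) and the pots untouched. One finer check of the tag angle and board follows.

Run:
```python
from h import *
from scipy.optimize import least_squares
im,d=r.camera("top"); T=cloud("top",d)*1000
o=np.array([587.3,192.9]); a=np.radians(-5.1); X=np.array([np.cos(a),np.sin(a)]); Y=np.array([-X[1],X[0]])
fr=lambda uv,z:(ray("top",uv,z)[:,:2]*1000-o)@np.c_[X,Y]
q=T[...,:2]-o; m=(np.hypot(q@X,q@Y)<50)&(T[...,2]>68)&(T[...,2]<90)
cnt=max(cv2.findContours(m.astype(np.uint8),0,1)[0],key=cv2.contourArea)[:,0]; Q=fr(cnt,.079); Q=Q[Q[:,0]<12]
f=least_squares(lambda p:np.hypot(*(Q-p[:2]).T)-p[2],[0,0,32],loss="soft_l1"); print("lid",f.x.round(1))
w=(m&(im.min(2)>175)).astype(np.uint8); n,l,st,_=cv2.connectedComponentsWithStats(w); w=l==1+st[1:,4].argmax()
v,u=np.nonzero(w); P=fr(np.c_[u,v],.083); c=P.mean(0); print("lip",c.round(1),"dir",np.degrees(np.arctan2(c[1]-f.x[1],c[0]-f.x[0])).round(1),cv2.minAreaRect(P.astype(np.float32)))
# board & sheet pixel edges behind the tin
g=cv2.cvtColor(im,cv2.COLOR_RGB2GRAY).astype(int)
for x in (-38,-34,-30,-26):
    row=[]
    for y in np.arange(-50,50.1,1):
        W=np.r_[(o+X*x+Y*y)/1000,.008 if abs(y)<45 else 0]; p=r.camera_params("top"); M=p["camera_from_world"]
        uv=cv2.projectPoints(W[None],cv2.Rodrigues(M[:3,:3])[0],M[:3,3],p["K"],p["dist"])[0].ravel(); row.append(cv2.getRectSubPix(im.min(2).astype(np.float32),(1,1),tuple(map(float,uv)))[0,0])
    k=np.nonzero(np.array(row)<165)[0]; print(x,"dark from",k.min()-50,"to",k.max()-50)
# reader yaw check from stop-bar / block top edge
mm=(T[...,2]>80)&(T[...,2]<90)&(T[...,0]>640)&(abs(T[...,1]-185)<80); b=cv2.morphologyEx(mm.astype(np.uint8),cv2.MORPH_OPEN,np.ones((3,3),np.uint8)); v,u=np.nonzero(b); print(cv2.minAreaRect((ray("top",np.c_[u,v],.086)[:,:2]*1000).astype(np.float32)))
s=r.state(); print(s["joint_pos"],s["force"],s["finger_force"],s["t"])
```

```text
lid [ 1.2 -1.3 31. ]
lip [25.7 -0. ] dir 2.9 ((25.86493682861328, 0.2756309509277344), (20.760875701904297, 18.194419860839844), 5.7851386070251465)
-38 dark from -50 to 50
-34 dark from -50 to 50
-30 dark from -50 to 50
-26 dark from -33 to 26
((684.1438598632812, 184.02159118652344), (108.99695587158203, 59.94156265258789), 85.1483154296875)
[-0.64722197  0.49615611 -0.29515321  1.21890686  0.13773011  1.45071781
 -2.59746638] [0.47195456 0.48635323 0.82272037] 0.0 21.2
```

```bash
python3 -c "
from plant import r
print(r.close_job())"
```

```text
the job is handed in; nothing more can be done
None
```

The job is handed in, with no verdict returned: by my camera measurements the board is flush at the stop bar and about 3 mm off centre, the tagged tin stands upright near the board's middle with its tag about 3–6° off the window (limit 10°), and the other pots look unmoved.

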